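# Close the filled storage jar

## Task

The square storage jar has just been filled and the red funnel is still in its mouth. Take the funnel out and stand it upright on the plate; then set the dark blue lid level on the jar, turn it back (anticlockwise) until it drops in at the thread starts, and screw it down clockwise fully home. Leave the jar standing about where it is and do not disturb the other things on the worktop.

Things in the scene. Friction and masses are not known exactly. Their poses are not given: they have to be found in the camera images.
- jar: White storage jar with a blue band, free-standing, about 2 kg; body 108 x 108 mm square, 88 mm high, then a shoulder and a round neck, 84 mm outside, 76 mm inside. Origin: centre of its underside; z up; x and y square to its sides. Behind it a wall cabinet overhangs the worktop, 480 mm up, from 620 mm ahead of the robot.
- jar_mouth (a point): Centre of the jar's rim, 130 mm above its underside. An orange springy seal ring stands 4 mm proud of the rim; it yields from about 4 N. Axes as the jar's.
- jar_thread_start (a point): Start (upper end) of one of four threads outside the neck, 90 degrees apart. Seen from above each descends clockwise for 56 degrees and ends in an upright stop rib, which blocks a lid lug lying on the thread as well as one under it. Starts lie 46 degrees anticlockwise of the jar's +x, +y, -x, -y, ribs 12 degrees clockwise of them; rib to next start is a gap of 30 degrees.
- lid: Dark blue screw lid, 104 mm diameter, about 0.22 kg, lying skirt down. Origin: centre of the skirt's lower edge; z up. Flat top 21.5 mm above the origin; inside the skirt's lower edge four lugs, 16 mm wide, on the lid's +x, +y, -x, -y. Screwed home, the origin is 113.5 mm above the jar's underside, the lugs touch the ribs and the lid's x and y are parallel to the jar's sides.
- lid_bar (a point): Middle of the grip bar on the lid, 34 mm above the lid's origin, axes as the lid's. The bar lies along the lid's x, 84 mm long, 16 mm thick, standing 25 mm up from the flat top (its top 46 mm above the lid's origin); it can be gripped, or pushed round.
- lid_lug (a point): Lug on the lid's +x side. On the jar at a chance angle the lugs lie on the threads, lid origin 119.5 to 125 mm above the jar's underside. Turned back (at most some 75 degrees, until lugs meet ribs) they reach the gaps and the lid drops onto the seal: 116.7 mm. Then clockwise some 55 to 65 degrees, the last 30 drawing it down against the seal (about 0.15 N m), brings it home: 113.5 mm.
- funnel: Red plastic funnel, open both ends, 0.09 kg, 70 mm high: 60 mm spout 36 mm long, then a flat step (89 mm) and a cone up to a 118 mm rim. Origin: centre of the spout's lower end; z up. At the start the step rests on the jar's seal with the spout loose in the mouth, origin about 98 mm above the jar's underside. It stands by itself on its spout.
- funnel_handle (a point): Middle of the funnel's flat upright handle, which sticks out along the funnel's -x from 54 to 100 mm off its axis, 11 mm thick, between 49 and 71 mm above the funnel's origin. Axes as the funnel's; this point lies 78 mm off the axis, 60 mm up.
- plate: White plate, 150 mm diameter, rim 16 mm high, fixed; flat floor about 90 mm across, 5 mm above the worktop. Origin: centre of its underside.
- salt_mill: Bystander: small steel and glass mill, 44 mm diameter, 90 mm high, upright. Origin: centre of its underside.
- paprika_jar: Bystander: spice jar with black cap and red contents, 40 mm diameter, 105 mm high, upright. Origin: centre of its underside.
- tin: Bystander: flat food tin, 86 mm diameter, 40 mm high. Origin: centre of its underside.
- chili_jar: Bystander: spice jar with white cap and red contents, 44 mm diameter, 109 mm high. Origin: centre of its underside.
- honey_jar: Bystander: jar with an ochre cap, 64 mm diameter, 100 mm high. Origin: centre of its underside.
- pepper_jar: Bystander: spice jar with black cap and blue label, 44 mm diameter, 105 mm high. Origin: centre of its underside.
- lemon: Bystander: lemon, 83 x 58 mm, 58 mm high. Origin: centre of its underside.
- wooden_mill: Bystander: wooden pepper mill, 58 mm diameter, 150 mm high, upright. Origin: centre of its underside.
There are look-alikes about, which are no part of the job. What is shaped like the lid but brown is not meant.

How it is judged:
By the outcome, as a careful person would: the job done as asked, in the order asked, and still so for the second after the job is handed in, with the robot touching nothing.
It also fails if it takes over 72 s, if anything falls off the work surface, if the arm or the gripper's body presses on something with over 40 N, if the wrist force passes 120 N, or if a joint passes its speed limit or range.

## Robot

A 6-joint arm with a two-finger parallel gripper is mounted at the origin on a cart in front of the work surface, level with it; the furniture and walls round the work are solid. World frame = base frame: x ahead of the robot, y to its left, z up, the work surface at z = 0. Lengths are in m, angles in rad, forces in N, time in s.
With the tool pointing down it reaches from about 0.225 to 0.875 m from the base axis. Payload 3.4 kg.
Tool frame: the origin (TCP) lies at the very end of the fingers, on their centre line; the grasp point (between the pads) lies 19 mm behind it; z points along the fingers, y is the line along which they close (so a half turn about z gives the same grasp; the last joint's range is limited). The gripper opens to 85 mm and grips with 20 to 120 N. Pads are 22 mm wide; open, the fingers measure 114 mm over their backs; the gripper's body (76 mm by 85 mm) begins 54 mm behind the grasp point. The pads swing forward as they close: fully open they stand 13 mm farther back than shut.
Start: joints at [1.153, 0.276, 1.505, -0, 1.361, -0.121], TCP at [0.168, 0.55, 0.231] pointing down, gripper open.
Joint ranges: [-2.89, 2.89], [-0.75, 2.08], [0.22, 2.7], [-1.18, 4.32], [0.11, 2.71], [-2.7, 2.7]. Speed limits (rad/s): [2.57, 2.57, 3.14, 3.14, 3.14, 3.14].

## Interface

Orientations are given as a unit quaternion [w, x, y, z].
In Python, from rig import readout, vision, manip gives the robot as it stands.
- The arm moves only by the shell command python3 -m handwheel 'ROWS' [FORCE]. ROWS is JSON, a list of rows, each a list of 3 entries, a list of its own where there are three numbers: the shift along the tool's x, y, z in mm, then the turn, a rotation vector about the tool's x, y, z in units of 6 degrees (1.0 is 6 degrees), then the closure, from -1 (fully open) to 1 (shut), so that 0 is half open. A call has 1 to 20 rows; each row shifts and turns the commanded pose from where the row before left it, along the tool's axes as they then stand; what a row does not reach is not made up. A row lasts 1/8 s, in which the tool goes at most 62.5 mm and 10.7 degrees, less where a joint would pass 70% of its speed; a pose out of reach is approached as far as the arm can. A call is refused whole if a number of a shift passes 62.5 or a number of a turn 1, either way. A call with a gripper value outside its range is refused whole. The fingers move at their own pace and stop on an object; FORCE is the grip in N (left out, the last holds). Time passes only in rows, so rows that do not move let the fingers close. It gives the time, the measured TCP pose, the force, the opening and the grip force at its end, in the units of the state.
- readout.get_state(): the state, without advancing time (a new reading comes with each control period).
- vision.get_image(name): name is "scene" or "top" or "wrist"; returns the picture (480x640x3 uint8, blue, green, red); there is no depth.
- vision.camera_params(name): a dict with "intrinsics" (3x3 intrinsics, pixels), "dist" ([k1, k2, p1, p2, k3] as OpenCV has them; the pictures are not rectified), "rvec" (rotation vector, rad) and "tvec" (3), from world to camera coordinates, as OpenCV has them; the wrist camera has in their place "hand_eye" (4x4, takes a point from camera to tool coordinates, whose origin is the TCP and whose axes are the flange's). Camera axes: x right, y down, z forward; pixel columns grow to the right and rows downward; lengths in m; the calibration is good to about 2 mm. A picture is of the moment at which its call begins: read the wrist's pose just before it. camera_params takes no time and is no camera call.
- manip.sign_off(): hands the job in; it is judged then, once.
The state is a dict: "clock": time; "qpos": joint angles; "qd": joint speeds; "effort": joint torques, N m; "position": TCP position; "ee_rot": TCP orientation; "contact_force": force on the tool from outside, world axes, zero at the start; "moment": the same for the moment, N m; "width": finger opening in m; "gripper_force": force on a finger pad.
Only numpy, scipy, OpenCV 4.12 (cv2) and the standard library are available. Lean on these libraries where they do the work, as an engineer would, in place of code of your own. Each camera call takes 0.05 s, during which the arm holds its last target. There are 200 camera calls.

## Working session

There is one attempt and no reset: what is moved stays moved. The work goes in short steps, Python scripts to look and compute and a shell command to move; the robot and the scene stay as the last step left them, time stands still between calls to the robot, and variables do not carry over. Pictures are saved under pics/ and viewed, at most 10 in all, crops included, and the job is handed in when it is done.

```bash
mkdir -p pics; ls; python3 - <<'E'
from rig import readout,vision
import cv2,json
print(readout.get_state())
for n in("scene","top"):
    cv2.imwrite(f"pics/{n}0.png",vision.get_image(n)); print({k:(v.tolist() if hasattr(v,'tolist') else v) for k,v in vision.camera_params(n).items()})
print(vision.camera_params("wrist"))
E
```

```text
pics
{'clock': 0.0, 'qpos': array([ 1.15298331e+00,  2.76578133e-01,  1.50613602e+00,  1.91211482e-05,
        1.36070971e+00, -1.20980482e-01]), 'qd': array([-0.0003557 ,  0.00156159, -0.00021716,  0.00079825, -0.00026191,
        0.00034318]), 'effort': array([-1.41318254e-03, -4.16775835e+01, -2.45804787e+01, -3.92277925e-04,
        1.10706003e-02,  5.47341756e-06]), 'position': array([0.16795272, 0.54936561, 0.23044819]), 'ee_rot': array([-2.52699068e-04,  1.47873913e-01,  9.89005797e-01, -8.80090538e-04]), 'contact_force': array([ 0.24104073, -0.47573625, -0.54158963]), 'moment': array([7.74251526e-02, 8.44382845e-05, 2.74621099e-02]), 'gripper_force': 0.0, 'width': 0.08541140736322449}
{'intrinsics': [[523.9811955610766, 0.0, 320.0075318255374], [0.0, 523.9811955610766, 247.46029567167628], [0.0, 0.0, 1.0]], 'dist': [-0.14809575163351155, 0.0, 0.0, 0.0, 0.0], 'rvec': [1.905954717175121, -0.9871113195755816, 0.5355189160907212], 'tvec': [-0.3804583707656857, 0.31120635873874836, 1.1589540685229307]}
{'intrinsics': [[513.1958712257929, 0.0, 325.6489710940844], [0.0, 513.1958712257929, 223.70126090722567], [0.0, 0.0, 1.0]], 'dist': [-0.037845155910653225, 0.0, 0.0, 0.0, 0.0], 'rvec': [2.024740783834324, -2.2037959240264153, 0.2242237449554194], 'tvec': [-0.049853580810795564, 0.5748435971378548, 1.2480857468864481]}
{'intrinsics': array([[392.88046575,   0.        , 318.21854079],
       [  0.        , 392.88046575, 237.83363202],
       [  0.        ,   0.        ,   1.        ]]), 'dist': array([0.00209512, 0.        , 0.        , 0.        , 0.        ]), 'hand_eye': array([[ 6.65789641e-04, -9.65289727e-01, -2.61180588e-01,
         6.54070213e-02],
       [ 9.99999529e-01,  8.26972034e-04, -5.07228666e-04,
         1.38405795e-03],
       [ 7.05611662e-04, -2.61180127e-01,  9.65289824e-01,
        -1.41882590e-01],
       [ 0.00000000e+00,  0.00000000e+00,  0.00000000e+00,
         1.00000000e+00]])}
```

View pics/scene0.png

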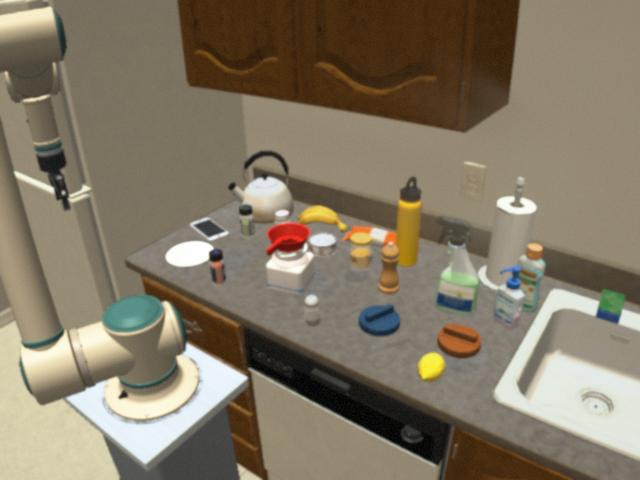

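View pics/top0.png

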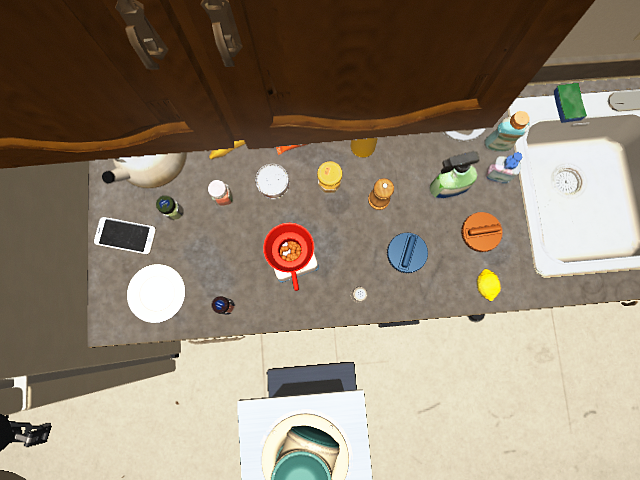

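Top view: the plate is at (156,293), the funnel at (289,248) with its handle at (295,283), and the jar under it. There are two lid shapes: dark blue at (408,252), the one meant, and brown-orange at (482,232), the look-alike.

```bash
cat > h.py <<'E'
import numpy as np,cv2
from rig import readout,vision
from scipy.spatial.transform import Rotation as R
def w2p(n,P,p=None):
    p=p or vision.camera_params(n)
    return cv2.projectPoints(np.float64(P).reshape(-1,1,3),p["rvec"],p["tvec"],p["intrinsics"],p["dist"])[0].reshape(-1,2)
def wp(s):
    "wrist camera as rvec,tvec params from state s"
    p=dict(vision.camera_params("wrist"));q=s["ee_rot"]
    T=np.eye(4);T[:3,:3]=R.from_quat([q[1],q[2],q[3],q[0]]).as_matrix();T[:3,3]=s["position"]
    M=np.linalg.inv(T@p["hand_eye"]);p["rvec"]=cv2.Rodrigues(M[:3,:3])[0];p["tvec"]=M[:3,3];return p
def p2w(n,uv,z,p=None):
    p=p or vision.camera_params(n)
    d=cv2.undistortPoints(np.float64(uv).reshape(-1,1,2),p["intrinsics"],p["dist"]).reshape(-1,2)
    Rm=cv2.Rodrigues(np.float64(p["rvec"]))[0];c=-Rm.T@np.float64(p["tvec"]).ravel()
    r=np.c_[d,np.ones(len(d))]@Rm
    return c+r*((z-c[2])/r[:,2])[:,None]
def pose(s=None):
    s=s or readout.get_state();q=s["ee_rot"]
    return np.array(s["position"]),R.from_quat([q[1],q[2],q[3],q[0]])
def show(s=None):
    s=s or readout.get_state();p,r=pose(s);m=r.as_matrix()
    print("t",round(s["clock"],2),"pos",p.round(4),"x",m[:,0].round(3),"z",m[:,2].round(3),"F",s["contact_force"].round(1),"M",s["moment"].round(2),"w",round(s["width"],4),"g",round(s["gripper_force"],1),"q",s["qpos"].round(2))
E
python3 - <<'E'
from h import *
im=cv2.imread("pics/top0.png")
a=cv2.resize(im[215:315,240:340],(400,400),interpolation=cv2.INTER_CUBIC)
b=cv2.resize(im[205:305,360:460],(400,400),interpolation=cv2.INTER_CUBIC)
cv2.imwrite("pics/crop0.png",np.hstack([a,b]))
def ell(m,n):
    k=cv2.connectedComponentsWithStats(m.astype(np.uint8));i=1+k[2][1:,4].argmax()
    c=max(cv2.findContours((k[1]==i).astype(np.uint8),0,2)[0],key=len);print(n,k[2][i],cv2.fitEllipse(cv2.convexHull(c)))
hsv=cv2.cvtColor(im,cv2.COLOR_BGR2HSV);H,S,V=cv2.split(hsv)
z=np.zeros(H.shape,bool)
def box(u0,v0,u1,v1):
    q=z.copy();q[v0:v1,u0:u1]=1;return q
ell(box(120,260,195,330)&(S<40)&(V>190),"plate")
ell(box(380,225,440,280)&(H>95)&(H<125)&(S>90),"lid")
ell(box(250,215,330,300)&((H<8)|(H>172))&(S>180)&(V>120),"funnel")
print("plate",p2w("top",[[156,293]],.014))
print("lid",p2w("top",[[407,252]],.0215),"bar ends",p2w("top",[[412,235],[403,268]],.046))
print("jar~",p2w("top",[[289,247]],.168),"handle",p2w("top",[[295,283]],.16))
E
```

```text
plate [ 127  264   58   59 2687] ((155.51779174804688, 293.02923583984375), (56.398162841796875, 60.126182556152344), 40.71320343017578)
lid [ 387  233   41   40 1267] ((407.0267028808594, 252.44288635253906), (39.63750076293945, 40.37007141113281), 112.1690673828125)
funnel [ 264  223   50   68 1459] ((289.63189697265625, 255.19369506835938), (50.28780746459961, 68.87096405029297), 172.465576171875)
plate [[0.43312187 0.35242139 0.014     ]]
lid [[ 0.48376825 -0.30277571  0.0215    ]] bar ends [[ 0.5230443  -0.31650901  0.046     ]
 [ 0.44064119 -0.28379094  0.046     ]]
jar~ [[ 0.49838378 -0.00766155  0.168     ]] handle [[ 0.41520365 -0.01502412  0.16      ]]
```

View pics/crop0.png

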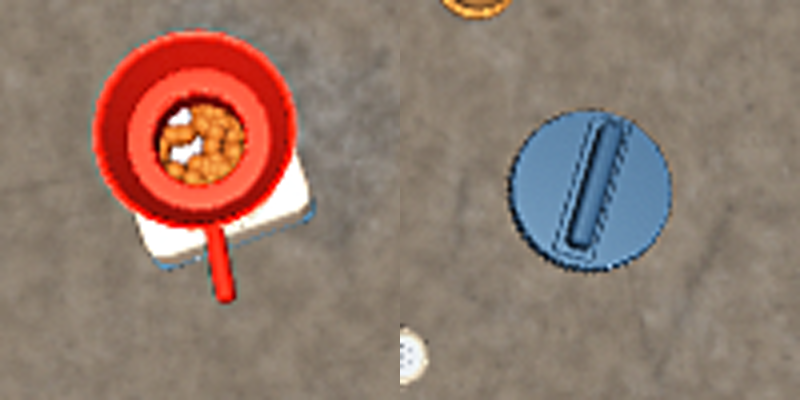

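The crop confirms it. The dark blue lid is centred at (407.8,252.5), with its bar running from (412,234.5) to (405,266.5). The funnel rim is centred at (289,247.5), its handle runs down to its tip at (296,290), and the jar's front edge goes from (281,282) to (318,269.5).

```bash
python3 - <<'E'
from h import *
f=p2w("top",[[289,247.5]],.168)[0];t=p2w("top",[[296,290]],.165)[0];m=p2w("top",[[293.5,273]],.169)[0]
print("funnel c",f,"tip",t,np.linalg.norm(t-f)*1e3,"base",m,"yaw",np.degrees(np.arctan2(*(t-f)[1::-1])),np.degrees(np.arctan2(*(t-m)[1::-1])))
e=p2w("top",[[281,282],[318.3,269.7]],.05);d=e[1]-e[0];print("jar edge",np.linalg.norm(d)*1e3,np.degrees(np.arctan2(d[1],d[0]))+90)
e=p2w("top",[[275.5,274],[277,276],[313.5,260],[279.5,279.3],[317,266.7]],.09);d=e[4]-e[3];print(e,np.linalg.norm(d)*1e3,np.degrees(np.arctan2(d[1],d[0]))+90)
p,r=pose();T=np.array([*(f[:2]+(t-f)[:2]/np.linalg.norm((t-f)[:2])*.079),.28])
print("tgt",T,"tool-frame shift mm",r.inv().apply(T-p)*1e3)
E
```

```text
funnel c [ 0.49721807 -0.00757973  0.168     ] tip [ 0.39866101 -0.01640857  0.165     ] 98.99718555488502 base [ 0.43738111 -0.01375341  0.169     ] yaw -174.8810521776963 -176.07718792841584
jar edge 98.48204902295093 13.490791276055006
[[ 0.44770471  0.03458907  0.09      ]
 [ 0.44252634  0.03126202  0.09      ]
 [ 0.47416138 -0.06048939  0.09      ]
 [ 0.43399439  0.02572375  0.09      ]
 [ 0.45700223 -0.06770033  0.09      ]] 96.21548502404623 13.835096747004286
tgt [ 0.41853315 -0.0146284   0.28      ] tool-frame shift mm [-404.56970303 -466.21755799  -48.8150678 ]
```

```bash
python3 -m handwheel '[[[-40,-46.5,-5],[0,0,0],-1],[[-40,-46.5,-5],[0,0,0],-1],[[-40,-46.5,-5],[0,0,0],-1],[[-40,-46.5,-5],[0,0,0],-1],[[-40,-46.5,-5],[0,0,0],-1],[[-40,-46.5,-5],[0,0,0],-1],[[-40,-46.5,-5],[0,0,0],-1],[[-40,-46.5,-5],[0,0,0],-1],[[-40,-46.5,-5],[0,0,0],-1],[[-40,-46.5,-5],[0,0,0],-1],[[0,0,0],[0,0,-1],-1],[[0,0,0],[0,0,-1],-1],[[0,0,0],[0,0,-1],-1],[[0,0,0],[0,0,-0.7],-1],[[0,0,0],[0,0,0],-1],[[0,0,0],[0,0,0],-1]]' 40; python3 - <<'E'
from h import *
s=readout.get_state();im=vision.get_image("wrist");cv2.imwrite("pics/w1.png",im);show(s)
import pickle;pickle.dump(s,open("s1.pkl","wb"))
E
```

```text
clock: 2.1
position: [0.4145, -0.0117, 0.2811]
ee_rot: [-0.0, -0.045, 0.999, 0.0]
contact_force: [-0.1, -0.2, 0.4]
width: 0.085
gripper_force: 0.0
t 2.1 pos [ 0.4145 -0.0117  0.2811] x [-0.996 -0.09   0.   ] z [-0.  0. -1.] F [-0.1 -0.2  0.4] M [ 0.03 -0.01  0.01] w 0.085 g 0.0 q [-0.2   0.    1.71  0.    1.43 -1.86]
```

View pics/w1.png

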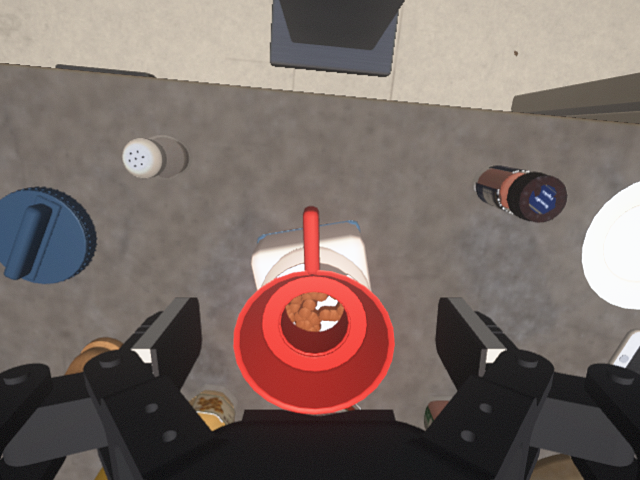

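Wrist view: the handle tip is at (311,208) and its root at (313,272). The funnel rim centre is near (314,343). The jar's front edge runs (259,237) to (358,222).

```bash
python3 - <<'E'
from h import *;import pickle
s=pickle.load(open("s1.pkl","rb"));p=wp(s);P,r=pose(s)
t,b=p2w("wrist",[[311,212],[313,270]],.169,p)
print("tip",t,"root",b,np.degrees(np.arctan2(*(b-t)[1::-1])),np.linalg.norm(b-t))
im=cv2.imread("pics/w1.png");H,S,V=cv2.split(cv2.cvtColor(im,cv2.COLOR_BGR2HSV))
m=(((H<8)|(H>172))&(S>170)&(V>90)).astype(np.uint8);m[:273]=0;m[:,:225]=0;m[:,400:]=0;m[405:]=m[405:]
c=max(cv2.findContours(m,0,2)[0],key=len);e=cv2.fitEllipse(cv2.convexHull(c));print(e)
rim=p2w("wrist",[[234,343],[394,343],[314,273],e[0]],.168,p);print(rim)
j=p2w("wrist",[[259,237],[358,222]],.085,p);print("jar edge",j,np.linalg.norm(j[1]-j[0]),np.degrees(np.arctan2(*(j[1]-j[0])[1::-1])))
f=rim[0]*.5+rim[1]*.5;u=(t-f)[:2];u/=np.linalg.norm(u);print("f",f,"hyaw",np.degrees(np.arctan2(u[1],u[0])))
T=np.array([*(f[:2]+u*.079),.142]);print(T,r.inv().apply(T-P)*1e3,"tool x yaw",np.degrees(np.arctan2(*r.as_matrix()[1::-1,0])))
print(p2w("wrist",[[640,246]],.016,p), "lid bar ends",p2w("wrist",[[38,206],[12,276]],.046,p))
E
```

```text
tip [ 0.40102029 -0.01674033  0.169     ] root [ 0.441173   -0.01192043  0.169     ] 6.844987085630217 0.04044096067448787
((313.54571533203125, 342.2820739746094), (143.33189392089844, 160.00198364257812), 92.56603240966797)
[[ 0.50251812 -0.06404651  0.168     ]
 [ 0.49202434  0.05140015  0.168     ]
 [ 0.44365124 -0.01102625  0.168     ]
 [ 0.4967298  -0.00669542  0.168     ]]
jar edge [[ 0.44471279 -0.06101226  0.085     ]
 [ 0.42314381  0.02520413  0.085     ]] 0.08887343237549847 104.04554924245514
f [ 0.49727123 -0.00632318  0.168     ] hyaw -173.82297476978033
[ 0.41872989 -0.01482364  0.142     ] [ -3.93823027  -3.50475602 139.11508224] tool x yaw -174.85972817310372
[[0.43700796 0.33924491 0.016     ]] lid bar ends [[ 0.44389734 -0.28163762  0.046     ]
 [ 0.51957399 -0.31484727  0.046     ]]
```

```bash
python3 -m handwheel '[[[-4,-3.5,35],[0,0,-0.15],-1],[[0,0,45],[0,0,0],-1],[[0,0,35],[0,0,0],-1],[[0,0,24],[0,0,0],-1],[[0,0,0],[0,0,0],1],[[0,0,0],[0,0,0],1],[[0,0,0],[0,0,0],1],[[0,0,0],[0,0,0],1],[[0,0,0],[0,0,0],1],[[0,0,0],[0,0,0],1]]' 40; python3 -c "from h import *;show()"
```

```text
clock: 3.4
position: [0.4195, -0.015, 0.1429]
ee_rot: [0.001, -0.053, 0.999, -0.0]
contact_force: [-0.4, -0.1, 2.1]
width: 0.0104
gripper_force: 43.2
t 3.4 pos [ 0.4195 -0.015   0.1429] x [-0.994 -0.106 -0.002] z [ 0.002 -0.    -1.   ] F [-0.4 -0.1  2.1] M [ 0.05 -0.07  0.01] w 0.0104 g 43.2 q [-0.2   0.12  1.95  0.    1.07 -1.88]
```

```bash
python3 -m handwheel '[[[0,0,-8],[0,0,0],1],[[0,0,-12],[0,0,0],1],[[0,0,-16],[0,0,0],1],[[0,0,-20],[0,0,0],1],[[0,0,-24],[0,0,0],1],[[0,0,-24],[0,0,0],1],[[0,0,-10],[0,0,0],1],[[0,0,0],[0,0,0],1]]' 60; python3 - <<'E'
from h import *
s=readout.get_state();im=vision.get_image("wrist");sc=vision.get_image("scene");show(s)
cv2.imwrite("pics/s2.png",np.hstack([cv2.resize(im,(400,300),interpolation=cv2.INTER_AREA),cv2.resize(sc[150:330,180:420],(400,300))]))
P,r=pose(s)
# target: funnel centre on plate; spout bottom 5mm + keep yaw
pl=np.array([.433,.3525]);off=np.array([.4973,-.0065])-np.array([.4195,-.015])
T=np.array([*(pl-off),P[2]]);print(T,r.inv().apply(T-P)*1e3)
E
```

```text
clock: 4.4
position: [0.4192, -0.0149, 0.2568]
ee_rot: [0.001, -0.053, 0.999, -0.0]
contact_force: [-0.8, -0.1, -1.0]
width: 0.0099
gripper_force: 63.5
t 4.4 pos [ 0.4192 -0.0149  0.2568] x [-0.994 -0.106 -0.001] z [ 0.001 -0.    -1.   ] F [-0.8 -0.1 -1. ] M [ 0.01  0.06 -0.08] w 0.0099 g 63.5 q [-0.2   0.02  1.76  0.    1.36 -1.88]
[0.3552     0.344      0.25676835] [ 2.55066725e+01  3.63702822e+02 -1.27606894e-01]
```

View pics/s2.png

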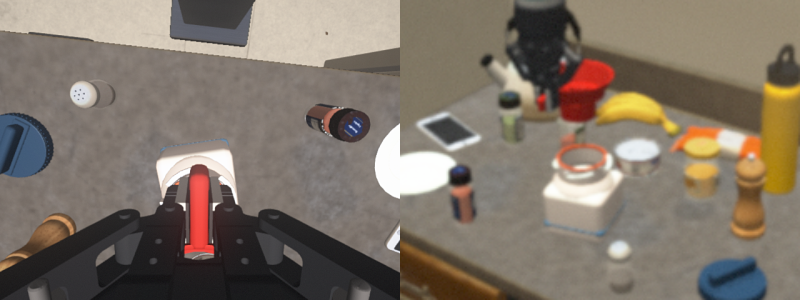

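The funnel is held level and clear of the jar, and the seal ring is in place on the jar. Next I carry it over the plate.

```bash
python3 -m handwheel '[[[3,25,0],[0,0,0],1],[[3,45,0],[0,0,0],1],[[3,45,0],[0,0,0],1],[[3,45,0],[0,0,0],1],[[3,45,0],[0,0,0],1],[[3,45,0],[0,0,0],1],[[3,45,0],[0,0,0],1],[[3,45,0],[0,0,0],1],[[1.5,24,0],[0,0,0],1],[[0,0,15],[0,0,0],1],[[0,0,30],[0,0,0],1],[[0,0,0],[0,0,0],1],[[0,0,0],[0,0,0],1]]'; python3 - <<'E'
from h import *
s=readout.get_state();im=vision.get_image("top");show(s)
cv2.imwrite("pics/t3.png",cv2.resize(im[200:360,90:330],(720,480),interpolation=cv2.INTER_CUBIC))
P,r=pose(s);u=-r.as_matrix()[:,0];c=P+u*.0783;print("funnel centre expected",c)
a=np.linspace(0,2*np.pi,13)
print("rim proj crop",(w2p("top",[[c[0],c[1],P[2]+.026]])-[90,200])*3,"plate proj",(w2p("top",[[.433,.3525,.016]])-[90,200])*3)
# jar rim seal & jar square
H,S,V=cv2.split(cv2.cvtColor(im,cv2.COLOR_BGR2HSV))
m=((H<14)&(S>150)&(V>120)).astype(np.uint8);m[:,:255]=0;m[:,330:]=0;m[:215]=0;m[300:]=0
k=cv2.findContours(m,0,2)[0];e=cv2.fitEllipse(cv2.convexHull(np.vstack(k)));print(e,p2w("top",[e[0]],.132), "dia",np.ptp(p2w("top",[[e[0][0]-e[1][0]/2,e[0][1]],[e[0][0]+e[1][0]/2,e[0][1]]],.132)[:,1]))
E
```

```text
clock: 6.12
position: [0.3553, 0.3437, 0.2114]
ee_rot: [-0.0, -0.053, 0.999, -0.0]
contact_force: [0.6, 0.8, -0.6]
width: 0.0099
gripper_force: 63.3
t 6.12 pos [0.3553 0.3437 0.2114] x [-0.994 -0.105  0.   ] z [-0. -0. -1.] F [ 0.6  0.8 -0.6] M [-0.01  0.01  0.01] w 0.0099 g 63.3 q [ 0.63  0.17  1.7  -0.    1.27 -1.05]
funnel centre expected [0.4331404  0.35192513 0.21136886]
rim proj crop [[ 97.62045453 256.53698697]] plate proj [[197.15422838 278.98229192]]
((289.7433776855469, 250.08123779296875), (33.223934173583984, 33.556907653808594), 3.2722585201263428) [[ 0.4968443  -0.00670983  0.132     ]] dia 0.0787615294319718
```

View pics/t3.png

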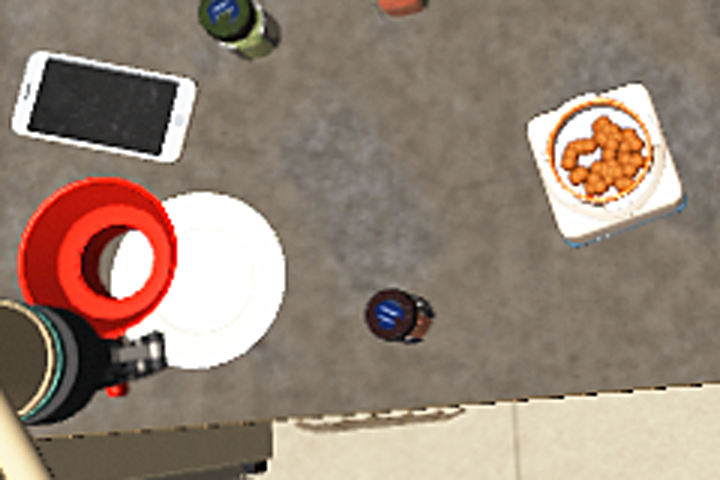

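Funnel rim centre is at crop (98,257) and the plate centre near (197,280), both matching the projections. I lower the funnel.

```bash
python3 -m handwheel '[[[0,0,30],[0,0,0],1],[[0,0,40],[0,0,0],1],[[0,0,40],[0,0,0],1],[[0,0,25],[0,0,0],1],[[0,0,12],[0,0,0],1],[[0,0,6],[0,0,0],1],[[0,0,3],[0,0,0],1],[[0,0,2],[0,0,0],1],[[0,0,0],[0,0,0],1],[[0,0,0],[0,0,0],1]]'; python3 - <<'E'
from h import *
show()
j=p2w("top",np.array([[527,125],[648,83],[683,205],[571,243]])/3+[90,200],.086)
print(j,j.mean(0)); 
for i in range(4):
    d=j[(i+1)%4]-j[i];print(np.linalg.norm(d),np.degrees(np.arctan2(d[1],d[0])))
E
```

```text
clock: 7.42
position: [0.3552, 0.3445, 0.0536]
ee_rot: [0.0, -0.053, 0.999, 0.0]
contact_force: [-0.9, 0.1, -1.1]
width: 0.0098
gripper_force: 63.4
t 7.42 pos [0.3552 0.3445 0.0536] x [-0.994 -0.106 -0.001] z [ 0.001  0.    -1.   ] F [-0.9  0.1 -1.1] M [ 0.    0.08 -0.  ] w 0.0098 g 63.4 q [ 0.63  0.33  1.93  0.    0.88 -1.05]
[[ 0.53028762  0.05404775  0.086     ]
 [ 0.55708822 -0.04826725  0.086     ]
 [ 0.45335099 -0.06896621  0.086     ]
 [ 0.430106    0.02430877  0.086     ]] [ 0.49270821 -0.00971923  0.086     ]
0.10576687825433394 -75.32160894322523
0.1057821361217811 -168.71581855839335
0.09612779131818344 103.99359544596211
0.1045024633672157 16.5335576542433
```

```bash
python3 -m handwheel '[[[0,0,1.5],[0,0,0],1],[[0,0,1],[0,0,0],1],[[0,0,0],[0,0,0],1]]'; python3 -m handwheel '[[[0,0,1],[0,0,0],1],[[0,0,0],[0,0,0],1]]'
```

```text
clock: 7.8
position: [0.355, 0.3443, 0.0507]
ee_rot: [-0.0, -0.053, 0.999, -0.0]
contact_force: [-0.4, 0.7, -1.8]
width: 0.0099
gripper_force: 63.4
clock: 8.05
position: [0.355, 0.3444, 0.0503]
ee_rot: [0.0, -0.053, 0.999, 0.0]
contact_force: [-1.9, -1.5, 3.9]
width: 0.0097
gripper_force: 64.2
```

```bash
python3 -m handwheel '[[[0,0,0],[0,0,0],0.6],[[0,0,0],[0,0,0],0.3],[[0,0,0],[0,0,0],0.2],[[0,0,-15],[0,0,0],0.2],[[0,0,-30],[0,0,0],0],[[0,0,-40],[0,0,0],-0.3],[[0,0,-50],[0,0,0],-0.3],[[0,0,-50],[0,0,0],-0.3],[[0,0,0],[0,0,0],-0.3],[[0,0,0],[0,0,0],-0.3]]'; python3 - <<'E'
from h import *
s=readout.get_state();show(s);im=vision.get_image("wrist");sc=vision.get_image("scene")
cv2.imwrite("pics/s4.png",np.hstack([cv2.resize(im,(400,300),interpolation=cv2.INTER_AREA),cv2.resize(sc[190:310,140:300],(400,300))]))
P,r=pose(s)
T=np.array([.484,-.302,.20]);print(r.inv().apply(T-P)*1e3)
E
```

```text
clock: 9.3
position: [0.3545, 0.344, 0.2342]
ee_rot: [-0.0, -0.053, 0.999, -0.0]
contact_force: [0.7, 0.5, -1.2]
width: 0.0554
gripper_force: 0.0
t 9.3 pos [0.3545 0.344  0.2342] x [-0.994 -0.106  0.001] z [-0.001 -0.001 -1.   ] F [ 0.7  0.5 -1.2] M [-0.02  0.04  0.02] w 0.0554 g 0.0 q [ 0.63  0.15  1.66  0.    1.33 -1.05]
[ -60.14238967 -656.08819109   34.42882584]
```

View pics/s4.png

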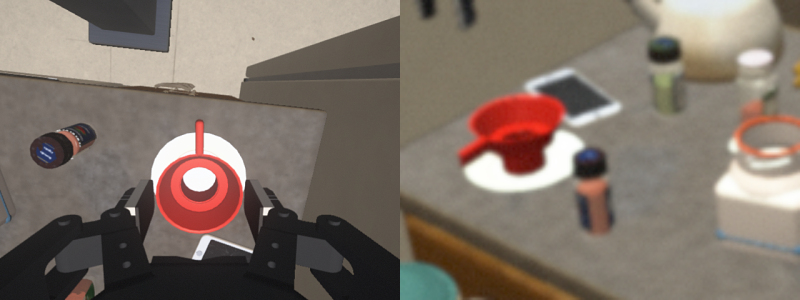

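The funnel stands upright in the middle of the plate. Next, the lid.

```bash
python3 -m handwheel '[[[-4,-30,0],[0,0,0],-0.3],[[-4,-47,0],[0,0,0],-0.3],[[-4,-47,0],[0,0,0],-0.3],[[-4,-47,0],[0,0,0],-0.3],[[-4,-47,0],[0,0,0],-0.3],[[-4,-47,0],[0,0,0],-0.3],[[-4,-47,0],[0,0,0],-0.3],[[-4,-47,0],[0,0,0],-0.3],[[-4,-47,0],[0,0,0],-0.3],[[-4,-47,0],[0,0,0],-0.3],[[-4,-47,0],[0,0,0],-0.3],[[-4,-47,0],[0,0,0],-0.3],[[-4,-47,0],[0,0,0],-0.3],[[-8,-47,0],[0,0,0],-0.3],[[0,-15,0],[0,0,1],-0.3],[[0,0,0],[0,0,1],-0.3],[[0,0,0],[0,0,1],-0.3],[[0,0,0],[0,0,1],-0.3],[[0,0,0],[0,0,0.5],-0.3],[[0,0,0],[0,0,0],-0.3]]'; python3 - <<'E'
from h import *;import pickle
s=readout.get_state();show(s);im=vision.get_image("wrist");cv2.imwrite("pics/w5.png",im);pickle.dump(s,open("s5.pkl","wb"))
E
```

```text
clock: 11.9
position: [0.4837, -0.3011, 0.233]
ee_rot: [-0.001, 0.181, 0.983, 0.001]
contact_force: [0.9, 0.6, 0.1]
width: 0.0553
gripper_force: 0.0
t 11.9 pos [ 0.4837 -0.3011  0.233 ] x [-0.934  0.356  0.003] z [-0.003  0.002 -1.   ] F [0.9 0.6 0.1] M [-0.02  0.    0.01] w 0.0553 g 0.0 q [-0.68  0.27  1.51  0.    1.37 -1.89]
```

View pics/w5.png

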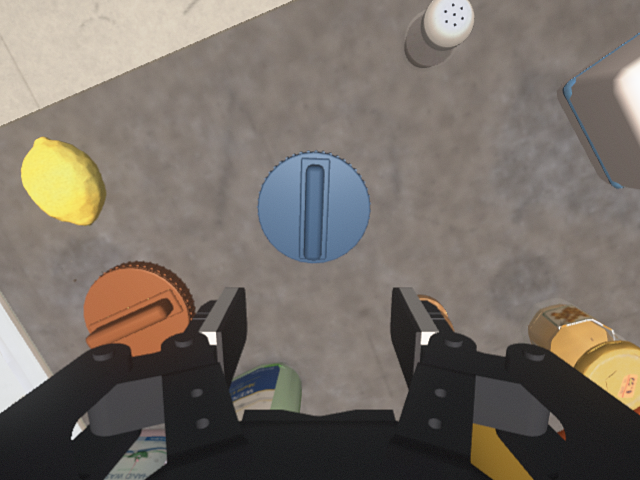

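Wrist view: the dark blue lid's disc is centred near (314,208), with the bar from (316,163) to (313,260). The brown look-alike is at (138,310).

```bash
python3 - <<'E'
from h import *;import pickle
s=pickle.load(open("s5.pkl","rb"));p=wp(s);P,r=pose(s)
a,b=p2w("wrist",[[315.5,163],[313,260]],.046,p);m=(a+b)/2
print(a,b,np.linalg.norm(a-b),"bar mid",m,"yaw",np.degrees(np.arctan2(*(a-b)[1::-1])),"tool",np.degrees(np.arctan2(*r.as_matrix()[1::-1,0])))
e=p2w("wrist",[[258,208],[370,208],[314,152],[314,264]],.0215,p);print(e[:2].mean(0),e[2:].mean(0),np.linalg.norm(e[0]-e[1]))
T=np.array([m[0],m[1],.025]);print(r.inv().apply(T-P)*1e3)
E
```

```text
[ 0.44512889 -0.28729238  0.046     ] [ 0.52289934 -0.31939909  0.046     ] 0.0841372923150807 bar mid [ 0.48401412 -0.30334573  0.046     ] yaw 157.56723206603647 tool 159.1306209010722
[ 0.48405764 -0.30381023  0.0215    ] [ 0.48586912 -0.30450913  0.0215    ] 0.10226031124688596
[ -1.70326142  -2.21129415 208.01442636]
```

```bash
python3 -m handwheel '[[[-1.5,-2.5,30],[0,0,0.25],-0.3],[[0,0,50],[0,0,0],-0.3],[[0,0,50],[0,0,0],-0.3],[[0,0,40],[0,0,0],-0.3],[[0,0,20],[0,0,0],-0.3],[[0,0,12],[0,0,0],-0.3],[[0,0,6],[0,0,0],-0.3],[[0,0,0],[0,0,0],-0.3],[[0,0,0],[0,0,0],1],[[0,0,0],[0,0,0],1],[[0,0,0],[0,0,0],1],[[0,0,0],[0,0,0],1],[[0,0,0],[0,0,0],1]]' 60; python3 -c "from h import *;show()"
```

```text
clock: 13.58
position: [0.4853, -0.3048, 0.0277]
ee_rot: [0.001, 0.194, 0.981, -0.0]
contact_force: [-0.7, 0.1, 6.1]
width: 0.0143
gripper_force: 61.4
t 13.57 pos [ 0.4853 -0.3048  0.0277] x [-0.925  0.381 -0.002] z [ 0.001 -0.001 -1.   ] F [-0.7  0.1  6.1] M [0.05 0.02 0.08] w 0.0143 g 61.4 q [-0.68  0.46  1.79  0.    0.89 -1.86]
```

```bash
python3 -m handwheel '[[[0,0,-10],[0,0,0],1],[[0,0,-20],[0,0,0],1],[[0,0,-40],[0,0,0],1],[[0,0,-45],[0,0,0],1],[[0,0,-45],[0,0,0],1],[[0,0,-25],[0,0,0],1],[[0,0,0],[0,0,1],1],[[0,0,0],[0,0,1],1],[[0,0,0],[0,0,0.6],1],[[0,0,0],[0,0,0],1],[[0,0,0],[0,0,0],1]]' 80; python3 - <<'E'
from h import *
show();P,r=pose();T=np.array([.4968+.0004,-.0067-.0006,.18]);print(r.inv().apply(T-P)*1e3,np.degrees(np.arctan2(*r.as_matrix()[1::-1,0])))
E
```

```text
clock: 14.95
position: [0.4846, -0.3042, 0.2115]
ee_rot: [-0.0, 0.325, 0.946, 0.0]
contact_force: [-0.3, -0.2, -2.7]
width: 0.0145
gripper_force: 80.3
t 14.95 pos [ 0.4846 -0.3042  0.2115] x [-0.788  0.615  0.001] z [-0.001  0.001 -1.   ] F [-0.3 -0.2 -2.7] M [-0.06  0.03  0.02] w 0.0145 g 80.3 q [-0.68  0.28  1.54  0.    1.31 -1.59]
[172.63713578 241.91343164  31.66881143] 142.04488480346438
```

```bash
python3 -m handwheel '[[[10.6,15,0],[0,0,0],1],[[22,30.5,0],[0,0,0],1],[[22,30.5,0],[0,0,0],1],[[22,30.5,0],[0,0,0],1],[[22,30.5,0],[0,0,0],1],[[22,30.5,0],[0,0,0],1],[[22,30.5,0],[0,0,0],1],[[20,29.4,0],[0,0,0],1],[[10,15,0],[0,0,0],1],[[0,0,0],[0,0,0],1],[[0,0,0],[0,0,0],1]]'; python3 - <<'E'
from h import *
s=readout.get_state();show(s);P,r=pose(s);im=vision.get_image("wrist");sc=vision.get_image("scene")
cv2.imwrite("pics/s6.png",np.hstack([cv2.resize(im,(400,300),interpolation=cv2.INTER_AREA),cv2.resize(sc[200:305,240:380],(400,300),interpolation=cv2.INTER_CUBIC)]))
T=np.array([.4972,-.0073,.18]);print(r.inv().apply(T-P)*1e3)
E
```

```text
clock: 16.32
position: [0.498, -0.008, 0.2118]
ee_rot: [0.0, 0.326, 0.945, -0.0]
contact_force: [-0.1, 0.8, -2.5]
width: 0.0139
gripper_force: 80.3
t 16.32 pos [ 0.498  -0.008   0.2118] x [-0.788  0.616 -0.001] z [-0.    -0.001 -1.   ] F [-0.1  0.8 -2.5] M [-0.01 -0.01  0.02] w 0.0139 g 80.3 q [-0.16  0.17  1.69 -0.    1.27 -1.06]
[ 1.10492264  0.05475009 31.79068147]
```

View pics/s6.png

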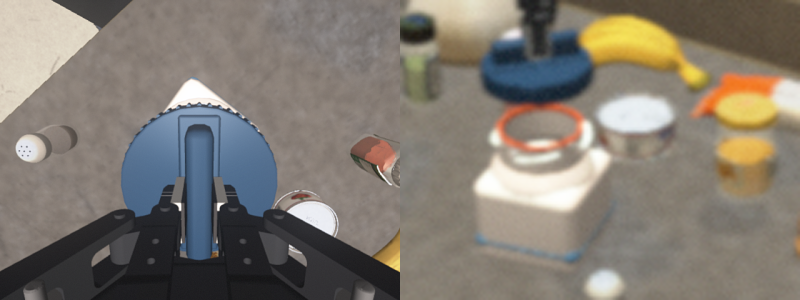

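The lid is held level above the ring. I lower it in small steps.

```bash
python3 -m handwheel '[[[1,0,15],[0,0,0],1],[[0,0,20],[0,0,0],1],[[0,0,10],[0,0,0],1],[[0,0,5],[0,0,0],1],[[0,0,3],[0,0,0],1],[[0,0,2],[0,0,0],1],[[0,0,0],[0,0,0],1]]'; python3 -m handwheel '[[[0,0,1.5],[0,0,0],1],[[0,0,1.5],[0,0,0],1],[[0,0,0],[0,0,0],1]]';python3 -c "from h import *;show()"
```

```text
clock: 17.3
position: [0.4975, -0.0066, 0.157]
ee_rot: [0.0, 0.326, 0.946, 0.0]
contact_force: [0.2, -0.5, -3.2]
width: 0.0142
gripper_force: 80.3
clock: 17.68
position: [0.4977, -0.0068, 0.1539]
ee_rot: [0.001, 0.326, 0.946, -0.0]
contact_force: [0.8, -0.5, -3.2]
width: 0.0144
gripper_force: 80.3
t 17.68 pos [ 0.4977 -0.0068  0.1539] x [-0.788  0.616 -0.001] z [ 0.001 -0.    -1.   ] F [ 0.8 -0.5 -3.2] M [-0.18 -0.26 -0.06] w 0.0144 g 80.3 q [-0.15  0.22  1.79 -0.    1.13 -1.06]
```

```bash
python3 -m handwheel '[[[0,0,1],[0,0,0],1],[[0,0,0],[0,0,0],1]]'; python3 -c "from h import *;show()"; python3 -m handwheel '[[[0,0,1],[0,0,0],1],[[0,0,0],[0,0,0],1]]';python3 -c "from h import *;show()"
```

```text
clock: 17.92
position: [0.4977, -0.0068, 0.1529]
ee_rot: [0.0, 0.326, 0.946, -0.0]
contact_force: [1.9, -2.0, -2.4]
width: 0.0143
gripper_force: 80.3
t 17.93 pos [ 0.4977 -0.0068  0.1529] x [-0.788  0.616 -0.001] z [ 0.001 -0.    -1.   ] F [ 1.9 -2.  -2.4] M [-0.22 -0.31 -0.02] w 0.0143 g 80.3 q [-0.15  0.22  1.79 -0.    1.13 -1.06]
clock: 18.18
position: [0.4976, -0.0067, 0.1519]
ee_rot: [0.0, 0.326, 0.946, 0.0]
contact_force: [1.6, -1.1, -2.6]
width: 0.0142
gripper_force: 80.3
t 18.18 pos [ 0.4976 -0.0067  0.1519] x [-0.788  0.616 -0.001] z [ 0.001 -0.    -1.   ] F [ 1.6 -1.1 -2.6] M [-0.3  -0.41 -0.06] w 0.0142 g 80.3 q [-0.15  0.22  1.79 -0.    1.13 -1.06]
```

```bash
python3 -m handwheel '[[[-1,0,0],[0,0,0],1],[[0,0,0],[0,0,0],1]]' >/dev/null; python3 -c "from h import *;show()"; python3 -m handwheel '[[[-0.5,0,1],[0,0,0],1],[[0,0,0],[0,0,0],1]]'>/dev/null;python3 -c "from h import *;show()"; python3 -m handwheel '[[[0,0,1],[0,0,0],1],[[0,0,0],[0,0,0],1]]'>/dev/null;python3 -c "from h import *;show()"
```

```text
t 18.43 pos [ 0.4978 -0.0069  0.1518] x [-0.788  0.616  0.001] z [-0.001  0.001 -1.   ] F [ 0.2 -0.1 -1.2] M [-0.05 -0.16 -0.  ] w 0.0144 g 80.5 q [-0.15  0.22  1.79  0.    1.13 -1.06]
t 18.68 pos [ 0.4979 -0.007   0.1517] x [-0.788  0.616  0.001] z [-0.001  0.001 -1.   ] F [-2.6  0.4  5.6] M [ 0.09  0.21 -0.  ] w 0.0139 g 81.4 q [-0.15  0.22  1.79  0.    1.13 -1.06]
t 18.93 pos [ 0.498  -0.007   0.1517] x [-0.788  0.616  0.   ] z [ 0.     0.001 -1.   ] F [-4.2  1.2 11.2] M [ 0.14  0.52 -0.03] w 0.0141 g 82.3 q [-0.15  0.22  1.79  0.    1.13 -1.06]
```

Contact at TCP z 0.1517 puts the lid origin at about 0.124, so the lugs are on the threads as expected. Now I turn back anticlockwise.

```bash
python3 -m handwheel '[[[0.5,0,0],[0,0,-0.5],1],[[0,0,0],[0,0,-0.5],1],[[0,0,0],[0,0,-0.5],1],[[0,0,0],[0,0,-0.5],1],[[0,0,0],[0,0,-0.5],1],[[0,0,0],[0,0,0],1]]' >/dev/null; python3 -c "from h import *;show()"; python3 -m handwheel '[[[0,0,0],[0,0,-0.5],1],[[0,0,0],[0,0,-0.5],1],[[0,0,0],[0,0,0],1]]'>/dev/null;python3 -c "from h import *;show()"
```

```text
t 19.68 pos [ 0.4999 -0.0071  0.153 ] x [-0.921  0.391 -0.005] z [ 0.005 -0.    -1.   ] F [-1.7  0.6 14.8] M [0.06 0.39 0.06] w 0.0141 g 82.8 q [-0.15  0.22  1.79  0.    1.13 -1.32]
t 20.05 pos [ 0.4976 -0.007   0.1498] x [-0.956  0.293  0.001] z [-0.001  0.    -1.   ] F [ 0.8 -1.5 -2.6] M [-0.13 -0.16  0.04] w 0.0141 g 80.3 q [-0.15  0.22  1.79 -0.    1.12 -1.43]
```

The force dropped away at yaw 163°, so the lugs have reached the gap. Following it down.

```bash
python3 -m handwheel '[[[0,0,1.5],[0,0,-0.2],1],[[0,0,1],[0,0,-0.2],1],[[0,0,0],[0,0,0],1]]' >/dev/null; python3 -c "from h import *;show()"; python3 -m handwheel '[[[0,0,1],[0,0,0],1],[[0,0,1],[0,0,0],1],[[0,0,0],[0,0,0],1]]'>/dev/null;python3 -c "from h import *;show()"
```

```text
t 20.43 pos [ 0.4977 -0.0071  0.1468] x [-0.968  0.252  0.001] z [-0.001  0.    -1.   ] F [ 0.5 -0.3 -3.1] M [-0.04 -0.01  0.06] w 0.0142 g 80.3 q [-0.15  0.23  1.8   0.    1.12 -1.47]
t 20.8 pos [ 0.4979 -0.0071  0.1452] x [-0.968  0.252  0.   ] z [-0.  0. -1.] F [ 0.3  0.7 -2.2] M [-0.02 -0.03  0.  ] w 0.0139 g 80.3 q [-0.15  0.23  1.8   0.    1.11 -1.47]
```

```bash
python3 -m handwheel '[[[0,0,1],[0,0,0],1],[[0,0,0],[0,0,0],1]]' >/dev/null; python3 -c "from h import *;show()"; python3 -m handwheel '[[[0,0,0.7],[0,0,0],1],[[0,0,0],[0,0,0],1]]'>/dev/null;python3 -c "from h import *;show()"
```

```text
t 21.05 pos [ 0.4981 -0.0071  0.1447] x [-0.968  0.252 -0.   ] z [ 0.  0. -1.] F [-1.9  0.4  2.1] M [ 0.02  0.22 -0.01] w 0.014 g 80.9 q [-0.15  0.23  1.8   0.    1.11 -1.47]
t 21.3 pos [ 0.4981 -0.0071  0.1438] x [-0.968  0.252 -0.   ] z [ 0.  0. -1.] F [-1.6  0.8  1.4] M [ 0.04  0.22 -0.05] w 0.014 g 80.9 q [-0.15  0.23  1.8   0.    1.11 -1.47]
```

The lid is on the seal at about 0.1166. Now I screw it clockwise.

```bash
python3 -m handwheel '[[[0,0,0],[0,0,0.5],1],[[0,0,0],[0,0,0.5],1],[[0,0,0],[0,0,0.5],1],[[0,0,0],[0,0,0.5],1],[[0,0,0],[0,0,0.5],1],[[0,0,0],[0,0,0],1]]' >/dev/null; python3 -c "from h import *;show()"; python3 -m handwheel '[[[0,0,0.2],[0,0,0.5],1],[[0,0,0.2],[0,0,0.5],1],[[0,0,0.2],[0,0,0.5],1],[[0,0,0.2],[0,0,0.5],1],[[0,0,0],[0,0,0],1]]'>/dev/null;python3 -c "from h import *;show()"; python3 -m handwheel '[[[0,0,0.3],[0,0,0.5],1],[[0,0,0.3],[0,0,0.5],1],[[0,0,0.3],[0,0,0.5],1],[[0,0,0],[0,0,0],1]]'>/dev/null;python3 -c "from h import *;show()"
```

```text
t 22.05 pos [ 0.4989 -0.0073  0.1439] x [-0.87   0.494 -0.002] z [ 0.002 -0.    -1.   ] F [-0.1  0.3  1.6] M [-0.04 -0.08 -0.05] w 0.0144 g 80.9 q [-0.15  0.23  1.8   0.    1.11 -1.21]
t 22.68 pos [ 0.4986 -0.0073  0.1431] x [-0.749  0.663 -0.001] z [ 0.001 -0.    -1.   ] F [-0.3 -0.5  2.2] M [-0.07 -0.05 -0.13] w 0.0139 g 81.0 q [-0.15  0.23  1.8   0.    1.11 -1.  ]
t 23.18 pos [ 0.4985 -0.0072  0.1422] x [-0.636  0.772 -0.001] z [ 0.001 -0.    -1.   ] F [ 0.7 -0.2  3. ] M [-0.06 -0.02 -0.07] w 0.0139 g 81.1 q [-0.15  0.23  1.81  0.    1.1  -0.84]
```

```bash
python3 -m handwheel '[[[0,0,0.2],[0,0,0.5],1],[[0,0,0.2],[0,0,0.5],1],[[0,0,0.2],[0,0,0.5],1],[[0,0,0],[0,0,0],1]]' >/dev/null; python3 -c "from h import *;show()"; python3 -m handwheel '[[[0,0,0.2],[0,0,0.5],1],[[0,0,0.1],[0,0,0.5],1],[[0,0,0],[0,0,0],1]]'>/dev/null;python3 -c "from h import *;show()"; python3 -m handwheel '[[[0,0,0.1],[0,0,0.5],1],[[0,0,0],[0,0,0],1]]'>/dev/null;python3 -c "from h import *;show()"
```

```text
t 23.68 pos [ 0.4984 -0.0072  0.1415] x [-0.507  0.862 -0.   ] z [ 0.001  0.    -1.   ] F [-0.4 -1.   2.9] M [-0.04 -0.01 -0.04] w 0.014 g 81.1 q [-0.15  0.23  1.81  0.    1.1  -0.69]
t 24.05 pos [ 0.4983 -0.0072  0.1412] x [-0.415  0.91  -0.   ] z [ 0.001  0.    -1.   ] F [-0.3 -0.5  4. ] M [-0.08 -0.04 -0.1 ] w 0.0142 g 81.1 q [-0.15  0.23  1.81  0.    1.1  -0.58]
t 24.3 pos [ 0.4982 -0.0072  0.141 ] x [-0.367  0.93  -0.   ] z [ 0.  0. -1.] F [-0.9  0.2  4.1] M [-0.03 -0.06 -0.1 ] w 0.0139 g 81.2 q [-0.15  0.23  1.81  0.    1.1  -0.53]
```

```bash
for i in 1 2; do python3 -m handwheel '[[[0,0,0],[0,0,0.5],1],[[0,0,0],[0,0,0],1]]' >/dev/null; python3 -c "from h import *;show()"; done; python3 -m handwheel '[[[0,0,0],[0,0,0.3],1],[[0,0,0],[0,0,0],1]]' >/dev/null; python3 -c "from h import *;show()"
```

```text
t 24.55 pos [ 0.4982 -0.0072  0.141 ] x [-0.317  0.948 -0.   ] z [ 0.  0. -1.] F [0.1 0.3 2.6] M [-0.   -0.03 -0.07] w 0.0142 g 81.2 q [-0.15  0.23  1.81  0.    1.1  -0.48]
t 24.8 pos [ 0.4982 -0.0072  0.141 ] x [-0.267  0.964 -0.   ] z [ 0.  0. -1.] F [ 0.9 -0.5  4.1] M [-0.06 -0.03 -0.05] w 0.0139 g 81.2 q [-0.15  0.23  1.81  0.    1.1  -0.42]
t 25.05 pos [ 0.4986 -0.0075  0.141 ] x [-0.237  0.972 -0.001] z [ 0.001 -0.001 -1.   ] F [ 1.8 -0.8  3.5] M [-0.16 -0.25  0.51] w 0.0142 g 81.2 q [-0.15  0.23  1.81 -0.    1.1  -0.39]
```

Torque jumped to 0.5 N m at yaw 103.7°, where the ribs were expected. I ease it slightly, release and look.

```bash
python3 -m handwheel '[[[0,0,0],[0,0,0.1],1],[[0,0,0],[0,0,0],1]]' >/dev/null; python3 -c "from h import *;show()"; python3 -m handwheel '[[[0,0,0],[0,0,-0.2],1],[[0,0,0],[0,0,0],0.5],[[0,0,0],[0,0,0],0.2],[[0,0,0],[0,0,0],0],[[0,0,-20],[0,0,0],0],[[0,0,-40],[0,0,0],0],[[0,0,-50],[0,0,0],0],[[0,0,0],[0,0,0],0],[[0,0,0],[0,0,0],0]]';python3 - <<'E'
from h import *;import pickle
s=readout.get_state();show(s);im=vision.get_image("wrist");sc=vision.get_image("scene");cv2.imwrite("pics/w7.png",im)
pickle.dump(s,open("s7.pkl","wb"))
cv2.imwrite("pics/s7.png",np.hstack([cv2.resize(im,(400,300),interpolation=cv2.INTER_AREA),cv2.resize(sc[215:305,240:360],(400,300),interpolation=cv2.INTER_CUBIC)]))
E
```

```text
t 25.3 pos [ 0.4986 -0.0074  0.141 ] x [-0.225  0.974 -0.001] z [ 0.001 -0.001 -1.   ] F [ 2.7 -0.6  2.4] M [-0.34 -0.38  0.59] w 0.0141 g 81.3 q [-0.15  0.23  1.81 -0.    1.1  -0.38]
clock: 26.42
position: [0.4973, -0.007, 0.2502]
ee_rot: [-0.001, 0.614, 0.789, -0.0]
contact_force: [-0.1, -0.1, -1.0]
width: 0.0426
gripper_force: 0.0
t 26.43 pos [ 0.4973 -0.007   0.2502] x [-0.245  0.969  0.001] z [-0.001  0.    -1.   ] F [-0.1 -0.1 -1. ] M [0.01 0.04 0.03] w 0.0426 g 0.0 q [-0.15  0.15  1.63  0.    1.37 -0.4 ]
```

View pics/s7.png

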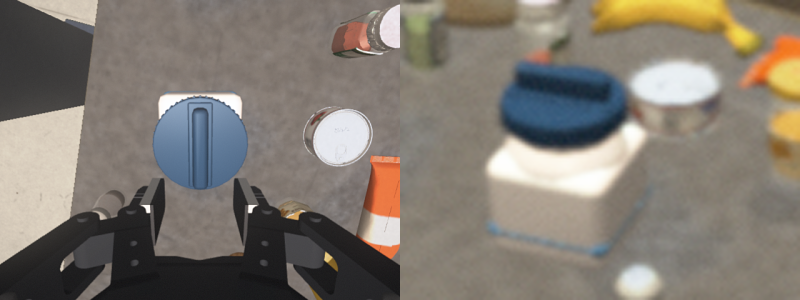

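The lid sits level and fully down, with its bar square to the jar's sides and the robot clear.

```bash
python3 -c "from rig import manip;print(manip.sign_off())"
```

```text
the job is handed in; nothing more can be done
None
```

The job is handed in at about 26 s: the funnel stands upright on the plate, and the dark blue lid is screwed home on the jar, confirmed by the torque rise at the stop ribs and the final pictures. I saw nothing else on the worktop disturbed.

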